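Seat a plinth block in the marking jig and hold it

TASK

Take the buff kiln post off the plywood marking jig and put it in the empty half of the blue tray. Then bring the grey stone plinth block (not the red one) to the jig, flat on the plywood with its long side along the long aluminium stop, and press it firmly, but not hard enough to damage anything, into the corner so that it bears on both stops at once. Finish while still holding it pressed against both stops, so that its dowel hole can be marked, and leave the red block and the other things on the table where they are.

Things in the scene. Friction and masses are not known exactly. Their poses are not given: they have to be found in the camera images.
- plinth: grey stone plinth block, 70 (x) x 50 (y) x 44 (z) mm, about 0.35 kg, loose, resting flat on the table; origin at the centre of its underside, z up; turning it by half a turn makes no difference. It rubs on the plywood and on the stops, so some newtons of the push go into friction before the second stop is reached
- red_block: red terracotta block of the same size, 70 x 50 x 44 mm, loose on the table, a bystander; origin at the centre of its underside
- jig: marking jig fixed to the table: plywood base 170 (x) x 140 (y) x 12 (z) mm, its top 12 mm above the table, with two rigid aluminium stops on it that meet in the corner at its +x, +y. Origin at the centre of the base's underside, axes along its sides. The inner face of the long stop is the plane y = +56 mm, that of the short stop the plane x = +71 mm, so the seated block's origin lies at x = 36, y = 31, z = 12 mm
- long_stop: long aluminium stop on the jig, 170 mm along the jig's x, 14 mm thick, 14 mm high above the plywood, rigid; origin at the centre of its underside; the block goes on its -y side (axes as the jig's)
- short_stop: short aluminium stop on the jig, 126 mm along the jig's y, 14 mm thick, 14 mm high above the plywood, rigid; origin at the centre of its underside; the block goes on its -x side (axes as the jig's)
- post: buff kiln post, a solid cylinder 36 mm in diameter and 60 mm high, 0.12 kg, loose, standing upright at the start on the jig's plywood where the block has to go; origin at the centre of its underside
- post_center (a point): middle of the kiln post, on its axis, 30 mm from either end
- tray: blue open tray fixed to the table, outside 120 (x) x 200 (y) x 30 (z) mm, walls and floor 5 mm thick, parted at y = 0 by a 5 mm wall into two halves. The half at +y is empty (inside 110 x about 92 mm, its centre at x = 0, y = +49 mm); the half at -y holds two standing kiln posts that are part of the tray, up to 65 mm high. Origin at the centre of the underside
- bottle: white plastic bottle, 56 mm across, 150 mm high, loose bystander; origin at the centre of its underside
- bowl: blue ceramic bowl, 130 mm across, 60 mm high, loose bystander; origin at the centre of its underside
- jar: amber glass jar with a red cap, 64 mm across, 85 mm high, loose bystander; origin at the centre of its underside
- mug: terracotta mug, 80 mm across, 90 mm high, loose bystander; origin at the centre of its underside
- brush: brush lying on the table, loose bystander

How it is judged:
By the outcome, as a careful person would: the job done as asked, in the order asked, and still so for the second after the job is handed in, while the arm keeps its last pose, push and grip.
It also fails if it takes over 72 s, if anything falls off the work surface, if the arm or the gripper's body presses on something with over 40 N, if the wrist force passes 120 N, or if a joint passes its speed limit or range.

ROBOT

A 6-joint arm with a two-finger parallel gripper is mounted at the origin on the work surface. World frame = base frame: x ahead of the robot, y to its left, z up, the work surface at z = 0. Lengths are in mm, angles in rad, forces in N, time in s.
With the tool pointing down it reaches from about 350 to 975 mm from the base axis. Payload 7.1 kg.
Tool frame: the origin (TCP) lies midway between the tips of the shut fingers; the grasp point (between the pads) lies 19 mm behind it (ctrl.grasp_offset is the distance from the TCP to the grasp point, in mm); z points along the fingers, y is the line along which they close (so a half turn about z gives the same grasp; the last joint's range is limited). The gripper opens to 88 mm and grips with 3 to 60 N. Pads are 20 mm wide; open, the fingers measure 115 mm over their backs; the gripper's body (75 mm by 178 mm) begins 61 mm behind the grasp point.
Start: joints at [-1.238, 0.423, 1.63, -0, 1.089, -0.019], TCP at [215.384, -586.698, 199.475] pointing down, gripper open.
Joint ranges: [-3, 3], [-0.9, 2.11], [0.09, 2.58], [-1.31, 4.45], [0.11, 2.69], [-2.54, 2.54]. Speed limits (rad/s): [2.39, 2.39, 3.01, 3.14, 3.14, 3.14].

INTERFACE

Orientations are given as a rotation vector (axis times angle).
In Python, from workcell import ctrl gives the robot as it stands. The module is installed in compiled form; this text tells all that it offers.
- The arm moves only by the tool servo_tool, never from a script. Its argument "rows" is a list of rows, each a list of 7 numbers: the turn, a rotation vector about the tool's x, y, z as a fraction of full scale, then the shift along the tool's x, y, z as a fraction of full scale, then the finger opening in mm, from 0 to 87.8. A call has 1 to 10 rows; each row is the pose to reach, as a shift and turn from the pose commanded when the call began, along the tool's axes at that moment; what a row does not reach only later rows make up. Full scale, the value 1, is 20 cm for a shift and 1.5 rad for a turn. A row lasts 1/8 s, in which the tool goes at most 62.5 mm and 10.7 degrees, less where a joint would pass 70% of its speed; a pose out of reach is approached as far as the arm can. A call with a number of a shift or a turn outside -1 to 1 is refused whole. A call with a gripper value outside its range is refused whole. The fingers move at their own pace and stop on an object; the grip force is fixed at half the most. Time passes only in rows, so rows that repeat a pose let the fingers close. It gives the time, the measured TCP pose, the force, the opening and the grip force at its end, in the units of the state.
- ctrl.get_obs(): the state, without advancing time (a new reading comes with each control period).
- ctrl.get_image(name): name is "scene" or "top" or "wrist"; returns (picture, depth): 400x640x3 uint8, red, green, blue; 400x640 float32, mm along the optical axis (not along the pixel's ray), 0 where there is no reading.
- ctrl.camera_info(name): a dict with "intrinsics" (3x3 intrinsics, pixels), "k1" (the pictures are not rectified: a ray, as slopes to the right and down, at radius r is drawn at 1 + k1 r^2 times it, then the intrinsics apply), "R" (3x3) and "t" (3): a world point X has camera coordinates R X + t. Camera axes: x right, y down, z forward; pixel columns grow to the right and rows downward; lengths in mm; the calibration is good to about 2 mm. A picture is of the moment at which its call begins: read the wrist's pose just before it. camera_info takes no time and is no camera call; for the wrist camera it gives the pose at the moment of the call.
- ctrl.close_job(): hands the job in; it is judged then, once.
The state is a dict: "t": time; "qpos": joint angles; "qvel": joint speeds; "joint_torque": joint torques, N m; "ee_pos": TCP position; "orientation": TCP orientation; "ft_force": force on the tool from outside, world axes, zero at the start; "moment": the same for the moment, N m; "width": finger opening in mm; "grasp_force": force on a finger pad.
Only numpy, scipy, OpenCV 4.12 (cv2) and the standard library are available. Lean on these libraries where they do the work, as an engineer would, in place of code of your own. Each camera call takes 0.05 s, during which the arm holds its last target. There are 200 camera calls.

## Working session

There is one attempt and no reset: what is moved stays moved. The work goes in short steps, Python scripts to look and compute and a tool call to move; the robot and the scene stay as the last step left them, time stands still between calls to the robot, and variables do not carry over. Pictures are saved under pics/ and viewed, at most 10 in all, crops included, and the job is handed in when it is done.

Besides the shell and the picture viewer there is one more tool, called after "Emit:" by a JSON object that holds its "fn" and its "kwargs". servo_tool: Moves the arm, as the interface text tells. Its arguments: {"type":"object","properties":{"rows":{"type":"array","items":{"type":"array","items":{"type":"number"}}}},"required":["rows"]}

```bash
mkdir -p pics; cat > h.py <<'E'
import numpy as np, cv2
from workcell import ctrl
from scipy.spatial.transform import Rotation as Ro
def snap(n,f):
    i=ctrl.camera_info(n); im,d=ctrl.get_image(n); cv2.imwrite('pics/'+f+'.png',im[:,:,::-1]); np.savez('pics/'+f+'.npz',d=d,im=im,K=i['intrinsics'],k1=i['k1'],R=i['R'],t=i['t']); return im,d
def ray(z,u,v):
    K=z['K']; k1=float(z['k1'])
    p=cv2.undistortPoints(np.array([[[u,v]]],float),K,np.array([k1,0,0,0.])).ravel()
    return np.array([p[0],p[1],1.])
def px(f,u,v,h=None):
    z=np.load('pics/'+f+'.npz'); r=ray(z,u,v); R=z['R'];t=z['t']
    if h is None: return R.T@(r*z['d'][int(round(v)),int(round(u))]-t)
    c=-R.T@t; w=R.T@r; return c+w*(h-c[2])/w[2]
E
python3 - <<'E'
from h import *
o=ctrl.get_obs(); print({k:np.round(v,3) for k,v in o.items()}, ctrl.grasp_offset)
for n in('top','scene'): snap(n,n+'0')
i=ctrl.camera_info('wrist'); print(i)
E
```

```text
{'t': np.float64(0.0), 'qpos': array([-1.238,  0.424,  1.631, -0.   ,  1.089, -0.019]), 'qvel': array([-0.001, -0.001, -0.001,  0.001, -0.001, -0.   ]), 'joint_torque': array([ 1.0000e-03, -5.4463e+01, -2.7366e+01,  6.4000e-02,  2.3000e-02,
       -0.0000e+00]), 'ee_pos': array([ 215.174, -586.167,  198.709]), 'orientation': array([-3.092, -0.55 ,  0.   ]), 'ft_force': array([0.043, 0.146, 0.45 ]), 'moment': array([ 0.013,  0.019, -0.053]), 'grasp_force': np.float64(0.0), 'width': np.float64(87.69)} 18.700000000000003
{'intrinsics': array([[321.49380928,   0.        , 317.00965632],
       [  0.        , 321.49380928, 197.26517211],
       [  0.        ,   0.        ,   1.        ]]), 'k1': 0.003197976262277613, 'R': array([[ 3.43857286e-01, -9.39021710e-01, -6.27750519e-04],
       [-8.98944939e-01, -3.29374777e-01,  2.88808334e-01],
       [-2.71404061e-01, -9.87445367e-02, -9.57386731e-01]]), 't': array([-625.07949415,  -33.87513588,  391.0918213 ])}
```

View pics/top0.png

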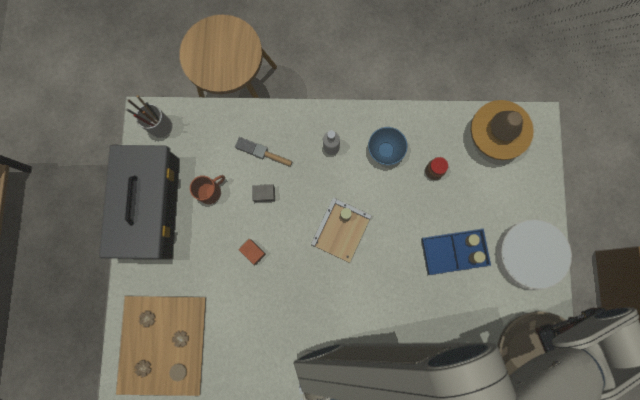

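View pics/scene0.png

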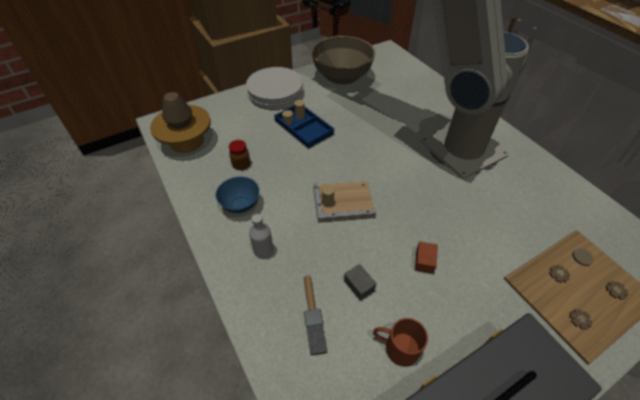

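The top view shows the jig at about (342,231) with the post at (345,214). The tray is at (457,252) with its empty half on the left, the grey block at (263,193) and the red block at (252,251). I'll enlarge it.

```bash
python3 - <<'E'
from h import *
im=cv2.imread('pics/top0.png')[165:285,235:500]
cv2.imwrite('pics/c1.png',cv2.resize(im,None,fx=3,fy=3,interpolation=cv2.INTER_CUBIC))
for n,u,v,h in [('plinth',263,193,44),('red',252,251,44),('post',345.5,213,72),('jig',342,231,12),('tray',457,252,5),('trayempty',440,254,5)]: print(n,px('top0',u,v).round(),px('top0',u,v,h).round())
E
```

```text
plinth [605. 254.  36.] [604. 253.  44.]
red [415. 280.  49.] [415. 281.  44.]
post [538. -16.  71.] [538. -16.  72.]
jig [486.  -6.  19.] [487.  -7.  12.]
tray [ 424. -382.    8.] [ 424. -383.    5.]
trayempty [ 417. -327.    4.] [ 417. -327.    5.]
```

View pics/c1.png

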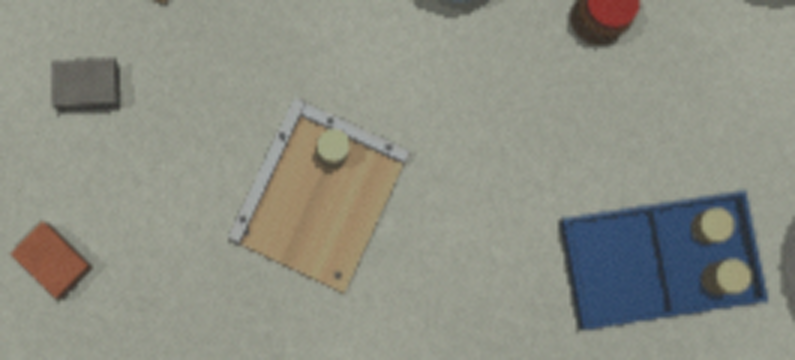

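```bash
cat >> h.py <<'E'
def move(p,yaw,frac=True):
    """print row (tool frame fraction) from current measured pose to TCP p, tool-y world angle yaw (deg), tool down"""
    o=ctrl.get_obs(); R0=Ro.from_rotvec(o['orientation'])
    a=np.radians(yaw); y=np.array([np.cos(a),np.sin(a),0]); z=np.array([0,0,-1.]); R1=Ro.from_matrix(np.c_[np.cross(y,z),y,z])
    r=(R0.inv()*R1).as_rotvec()/1.5; s=R0.inv().apply(np.array(p)-o['ee_pos'])/200
    print('row',np.r_[r,s].round(4), 'from',o['ee_pos'].round(1),'F',o['ft_force'].round(1),'t',round(float(o['t']),2),'w',round(float(o['width']),1),'g',round(float(o['grasp_force']),1))
E
python3 - <<'E'
from h import *
f=lambda x,y,h:px('top0',235+(x-1)/3,165+(y-1)/3,h)[:2]
A,B,C,D=f(300,100,26),f(232,241,26),f(411,157,26),f(346,292,12)
print('jig',A,B,C,D,'len',np.hypot(*(A-B)),np.hypot(*(A-C)),'yaw',np.degrees(np.arctan2(*(A-B)[::-1])),np.degrees(np.arctan2(*(A-C)[::-1]))-90, 'ctr',(B+C)/2,(A+D)/2)
P=[f(x,y,44) for x,y in[(52,61),(117,58),(119,104),(54,110)]]
print('plinth',np.mean(P,0),[np.hypot(*(P[i]-P[i-1])) for i in range(4)],[np.degrees(np.arctan2(*(P[i]-P[i-1])[::-1])) for i in range(4)])
T=[f(x,y,30) for x,y in[(561,220),(745,193),(767,299),(580,330)]]
print('tray',np.mean(T,0),[np.hypot(*(T[i]-T[i-1])) for i in range(4)]); m=(T[0]+T[3])/2; c=np.mean(T,0); u=(m-c)/np.hypot(*(m-c)); print('empty',c+49*u,u)
print('post',f(333,147,72))
move([538-40,-16,260],0)
E
```

```text
jig [593.57768123  19.09545462] [438.28042322  90.29302994] [ 532.40486998 -102.60237807] [386.06789262 -33.60231851] len 170.84008042215726 136.2074716001633 yaw -24.629560355370533 -26.68691397518667 ctr [485.3426466   -6.15467407] [489.82278693  -7.25343194]
plinth [605.71389562 252.38987806] [np.float64(54.19421101767941), np.float64(70.84741481205324), np.float64(50.90706303191694), np.float64(70.60485035075192)] [np.float64(4.732125962335282), np.float64(-86.48324130900006), np.float64(-175.5483429317112), np.float64(96.18084199287881)]
tray [ 424.63414676 -372.28109489] [np.float64(118.04137754126621), np.float64(201.0688843290903), np.float64(114.55098704982244), np.float64(202.49616140388497)]
empty [ 416.37403031 -323.98233221] [-0.16857381  0.98568903]
post [535.93986462 -16.48924588]
row [-8.0000e-04 -6.0000e-04 -8.1270e-01  2.3098e+00 -2.1897e+00 -3.0300e-01] from [ 215.2 -586.2  198.8] F [-0.  -0.   0.1] t 0.1 w 87.9 g 0.0
```

Emit:
{"fn": "servo_tool", "kwargs": {"rows": [[0, 0, 0, 1, -1, -0.2, 70], [0, 0, 0, 1, -1, -0.2, 70], [0, 0, 0, 1, -1, -0.2, 70], [0, 0, 0, 1, -1, -0.2, 70], [0, 0, 0, 1, -1, -0.2, 70], [0, 0, 0, 1, -1, -0.2, 70]]}}

```text
t: 0.85
ee_pos: [334.9, -328.3, 239.8]
orientation: [3.092, 0.555, 0.0]
ft_force: [0.1, 0.7, 0.1]
width: 70.0
grasp_force: 0.0
```

Emit:
{"fn": "servo_tool", "kwargs": {"rows": [[0, 0, -0.12, 1, -0.95, -0.1, 70], [0, 0, -0.24, 1, -0.95, -0.1, 70], [0, 0, -0.36, 1, -0.95, -0.1, 70], [0, 0, -0.48, 1, -0.95, -0.1, 70], [0, 0, -0.6, 1, -0.95, -0.1, 70], [0, 0, -0.7, 1, -0.95, -0.1, 70], [0, 0, -0.81, 1, -0.95, -0.1, 70], [0, 0, -0.81, 1, -0.95, -0.1, 70]]}}

```text
t: 1.85
ee_pos: [456.6, -83.5, 259.1]
orientation: [-2.228, -2.214, 0.001]
ft_force: [-0.1, -0.3, 0.7]
width: 70.0
grasp_force: 0.0
```

```bash
python3 - <<'E'
from h import *
move([536,-16.5,200],0)
move([480,-16.5,240],0)
E
```

```text
row [-4.000e-04  1.000e-04 -4.100e-03  3.377e-01  3.953e-01  2.952e-01] from [456.6 -83.5 259.1] F [-0.1 -0.3  0.7] t 1.85 w 70.0 g 0.0
row [-4.000e-04  1.000e-04 -4.100e-03  3.359e-01  1.152e-01  9.530e-02] from [456.6 -83.5 259.1] F [-0.1 -0.3  0.7] t 1.85 w 70.0 g 0.0
```

Emit:
{"fn": "servo_tool", "kwargs": {"rows": [[0, 0, 0, 0.335, 0.115, 0.1, 70], [0, 0, 0, 0.335, 0.115, 0.1, 70], [0, 0, 0, 0.335, 0.115, 0.1, 70]]}}

```text
t: 2.22
ee_pos: [479.7, -16.0, 239.1]
orientation: [-2.226, -2.216, 0.001]
ft_force: [-0.2, -0.3, 0.1]
width: 69.8
grasp_force: 0.0
```

```bash
python3 - <<'E'
from h import *
snap('wrist','w1'); move([536,-16.5,41],0)
E
```

```text
row [-3.000e-04  3.000e-04 -3.400e-03  1.800e-03  2.821e-01  9.920e-01] from [479.7 -16.5 239.4] F [-0.2  0.4  0.2] t 2.27 w 70.2 g 0.0
```

View pics/w1.png

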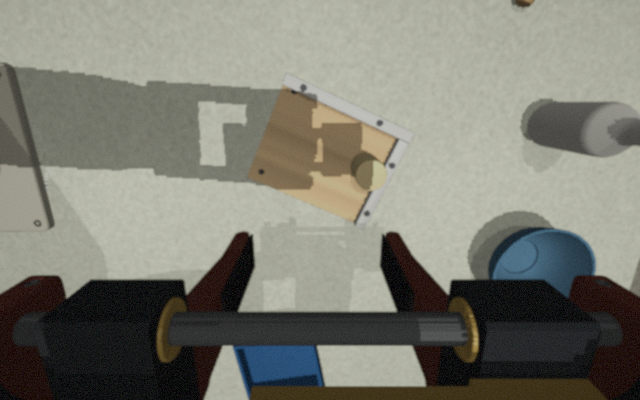

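The wrist view shows the post top at about (371,175). The stops' outer corner is at (411,134), the long stop's far end at (285,74), and the short stop's end at (362,222).

```bash
python3 - <<'E'
from h import *
im=cv2.imread('pics/w1.png')[60:240,230:430]
cv2.imwrite('pics/c2.png',cv2.resize(im,None,fx=3,fy=3,interpolation=cv2.INTER_CUBIC))
print('post',px('w1',371,172,72),px('w1',371,172))
A,B,C=[px('w1',*p,26)[:2] for p in[(411,134),(286,73),(358,222)]]
print(A,B,C,np.hypot(*(A-B)),np.hypot(*(A-C)),np.degrees(np.arctan2(*(A-B)[::-1])),np.degrees(np.arctan2(*(A-C)[::-1]))-90,(B+C)/2)
E
```

```text
post [540.62215036 -14.32374564  72.        ] [540.6491084  -14.35877895  71.84053296]
[595.13758353  22.63595304] [444.92817675  93.08392863] [534.10368017 -91.92712372] 165.90896042497673 129.80691783183957 -25.126503478846008 -28.04662488167409 [489.51592846   0.57840245]
```

View pics/c2.png

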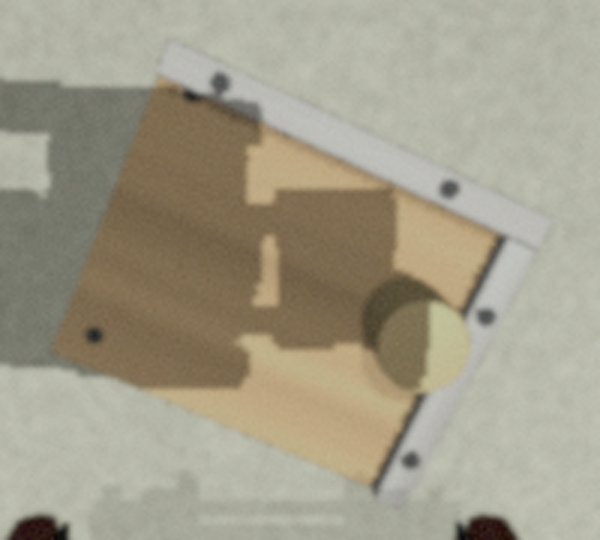

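Emit:
{"fn": "servo_tool", "kwargs": {"rows": [[0, 0, 0, 0, 0.295, 0.1, 74], [0, 0, 0, 0, 0.295, 0.3, 74], [0, 0, 0, 0, 0.295, 0.6, 74], [0, 0, 0, 0, 0.295, 0.8, 74], [0, 0, 0, 0, 0.295, 0.95, 74], [0, 0, 0, 0, 0.295, 0.98, 74], [0, 0, 0, 0, 0.295, 0.98, 74]]}}

```text
t: 3.15
ee_pos: [539.2, -16.9, 44.1]
orientation: [2.227, 2.215, 0.0]
ft_force: [0.2, 0.7, 0.9]
width: 74.3
grasp_force: 0.0
```

Emit:
{"fn": "servo_tool", "kwargs": {"rows": [[0, 0, 0, 0, 0, 0, 25], [0, 0, 0, 0, 0, 0, 25], [0, 0, 0, 0, 0, 0, 25], [0, 0, 0, 0, 0, 0, 25], [0, 0, 0, 0, 0, 0, 25], [0, 0, 0, 0, 0, 0, 25]]}}

```text
t: 3.9
ee_pos: [539.1, -16.1, 43.7]
orientation: [2.226, 2.217, 0.001]
ft_force: [-0.0, 0.4, 3.1]
width: 34.6
grasp_force: 30.0
```

Emit:
{"fn": "servo_tool", "kwargs": {"rows": [[0, 0, 0, 0, 0, -0.2, 25], [0, 0, 0, 0, 0, -0.45, 25], [0, 0, 0, -0.2, -0.08, -0.45, 25], [0, 0, 0, -0.45, -0.18, -0.45, 25], [0, 0, 0, -0.7, -0.28, -0.45, 25], [0, 0, 0, -0.95, -0.38, -0.45, 25], [0, 0, 0, -1, -0.4, -0.45, 25]]}}

```text
t: 4.78
ee_pos: [456.5, -217.8, 133.2]
orientation: [-2.229, -2.213, 0.001]
ft_force: [0.6, 0.7, -1.3]
width: 34.5
grasp_force: 30.0
```

Emit:
{"fn": "servo_tool", "kwargs": {"rows": [[0, 0, 0, -0.25, -0.1, 0, 25], [0, 0, 0, -0.45, -0.18, 0, 25], [0, 0, 0, -0.55, -0.21, 0, 25], [0, 0, 0, -0.55, -0.21, 0, 25], [0, 0, 0, -0.55, -0.21, 0, 25]]}}

```text
t: 5.4
ee_pos: [415.8, -324.4, 133.2]
orientation: [-2.224, -2.217, -0.0]
ft_force: [0.2, 0.1, -1.8]
width: 34.8
grasp_force: 30.0
```

```bash
python3 - <<'E'
from h import *
snap('top','top1'); move([416,-324,38],0)
im=cv2.imread('pics/top1.png')[165:315,200:500]
cv2.imwrite('pics/c3.png',cv2.resize(im,None,fx=2.6,fy=2.6))
E
```

```text
row [-3.000e-04 -5.000e-04 -1.900e-03  1.100e-03  8.000e-04  4.764e-01] from [ 415.9 -324.3  133.3] F [ 0.1 -0.  -1.4] t 5.45 w 34.7 g 30.0
```

Emit:
{"fn": "servo_tool", "kwargs": {"rows": [[0, 0, 0, 0, 0, 0.25, 25], [0, 0, 0, 0, 0, 0.4, 25], [0, 0, 0, 0, 0, 0.455, 25], [0, 0, 0, 0, 0, 0.465, 25], [0, 0, 0, 0, 0, 0.475, 25], [0, 0, 0, 0, 0, 0.48, 25]]}}

```text
t: 6.2
ee_pos: [416.2, -326.0, 38.4]
orientation: [2.224, 2.216, 0.0]
ft_force: [-0.3, 0.1, -1.9]
width: 34.9
grasp_force: 30.0
```

Emit:
{"fn": "servo_tool", "kwargs": {"rows": [[0, 0, 0, 0, 0, 0.005, 25], [0, 0, 0, 0, 0, 0.01, 25], [0, 0, 0, 0, 0, 0.01, 25]]}}

```text
t: 6.58
ee_pos: [416.2, -326.2, 36.6]
orientation: [2.225, 2.216, 0.0]
ft_force: [-0.6, 0.7, 8.4]
width: 34.7
grasp_force: 30.0
```

Emit:
{"fn": "servo_tool", "kwargs": {"rows": [[0, 0, 0, 0, 0, -0.005, 62], [0, 0, 0, 0, 0, -0.005, 62], [0, 0, 0, 0, 0, -0.005, 62], [0, 0, 0, 0, 0, -0.1, 62], [0, 0, 0, 0, 0, -0.4, 62], [0, 0, 0, 0, 0, -0.7, 62], [0, 0, 0, 0.3, 0.1, -0.8, 62], [0, 0, 0, 0.6, 0.2, -0.8, 62], [0, 0, 0, 0.9, 0.3, -0.8, 62], [0, 0, 0, 1, 0.3, -0.8, 62]]}}

```text
t: 7.82
ee_pos: [477.0, -123.2, 195.6]
orientation: [2.223, 2.22, 0.001]
ft_force: [-0.6, -0.0, 0.2]
width: 62.1
grasp_force: 0.0
```

Emit:
{"fn": "servo_tool", "kwargs": {"rows": [[0, 0, 0, 0.3, 0.1, 0, 70], [0, 0, 0, 0.6, 0.2, 0, 70], [0, 0, 0, 0.9, 0.25, 0, 70], [0, 0, 0, 1, 0.25, 0, 70], [0, 0, 0, 1, 0.25, 0, 70]]}}

```text
t: 8.45
ee_pos: [526.6, 74.6, 195.2]
orientation: [-2.223, -2.22, 0.001]
ft_force: [-0.1, 0.6, -0.4]
width: 70.1
grasp_force: 0.0
```

```bash
python3 - <<'E'
from h import *
move([570,210,230],3.5)
E
```

```text
row [-5.000e-04  2.000e-04 -4.180e-02  6.772e-01  2.157e-01 -1.745e-01] from [526.6  74.6 195.2] F [-0.1  0.6 -0.4] t 8.45 w 70.1 g 0.0
```

Emit:
{"fn": "servo_tool", "kwargs": {"rows": [[0, 0, -0.042, 0.3, 0.15, -0.1, 70], [0, 0, -0.042, 0.6, 0.3, -0.17, 70], [0, 0, -0.042, 0.65, 0.33, -0.17, 70], [0, 0, -0.042, 0.65, 0.33, -0.17, 70]]}}

```text
t: 8.95
ee_pos: [594.4, 202.9, 229.3]
orientation: [2.155, 2.286, -0.0]
ft_force: [0.2, -0.5, -0.2]
width: 70.0
grasp_force: 0.0
```

```bash
python3 - <<'E'
from h import *
snap('wrist','w2'); snap('top','top2')
w=cv2.imread('pics/w2.png'); t=cv2.imread('pics/top2.png')[200:300,390:510]
t=cv2.resize(t,None,fx=1.6,fy=1.6); w[-160:,-192:]=t
cv2.imwrite('pics/c4.png',w)
E
```

```text
(no output)
```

View pics/c4.png

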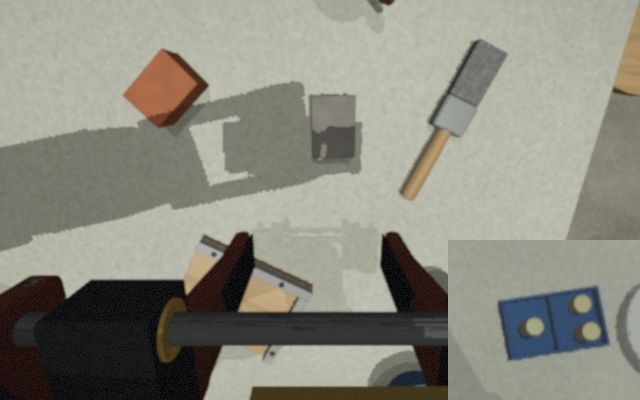

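The post is standing in the empty half of the tray. In the wrist view the grey block's top has corners at about (310,96), (354,94), (356,157) and (312,160).

```bash
python3 - <<'E'
from h import *
z=np.load('pics/w2.npz'); d=z['d']
m=np.zeros(d.shape,np.uint8)
for v in range(80,175):
  for u in range(295,372):
    if d[v,u]>0 and abs(px('w2',u,v)[2]-44)<7: m[v,u]=1
pts=np.argwhere(m)[:,::-1]; W=np.array([px('w2',u,v,44)[:2] for u,v in pts],np.float32)
print(len(W),cv2.minAreaRect(W),W.mean(0))
P=[px('w2',*p,44)[:2] for p in[(310,96),(354,94),(356,157),(312,160)]]
print(np.mean(P,0),[np.hypot(*(P[i]-P[i-1])) for i in range(4)],[np.degrees(np.arctan2(*(P[i]-P[i-1])[::-1])) for i in range(4)])
move([606,252,19],4)
E
```

```text
2758 ((610.4782104492188, 253.63363647460938), (49.52696228027344, 69.52493286132812), 4.538549423217773) [610.4169  254.64388]
[610.29949717 253.00026704] [np.float64(70.97637839042905), np.float64(48.30783085232887), np.float64(69.68523966676078), np.float64(51.154738513527235)] [np.float64(94.85134265637856), np.float64(5.812712243599633), np.float64(-82.83914140338777), np.float64(-172.73057835698742)]
row [-1.0000e-03  6.0000e-04 -8.1000e-03  2.4910e-01  8.0700e-02  1.0489e+00] from [593.1 201.6 228.9] F [-0.6 -0.6  0.1] t 9.05 w 70.0 g 0.0
```

Emit:
{"fn": "servo_tool", "kwargs": {"rows": [[0, 0, -0.01, 0.25, 0.093, 0.2, 80], [0, 0, -0.01, 0.25, 0.093, 0.5, 80], [0, 0, -0.01, 0.25, 0.093, 0.7, 80], [0, 0, -0.01, 0.25, 0.093, 0.75, 80], [0, 0, -0.01, 0.25, 0.093, 0.75, 80]]}}

```text
t: 9.68
ee_pos: [609.5, 253.5, 79.9]
orientation: [-2.139, -2.301, 0.001]
ft_force: [-0.2, -0.7, -0.4]
width: 79.9
grasp_force: 0.0
```

```bash
python3 - <<'E'
from h import *
move([609,253,18],4.5)
E
```

```text
row [-2.000e-04  1.000e-04 -3.900e-03 -2.300e-03 -2.300e-03  3.096e-01] from [609.5 253.5  79.9] F [-0.2 -0.7 -0.4] t 9.68 w 79.9 g 0.0
```

Emit:
{"fn": "servo_tool", "kwargs": {"rows": [[0, 0, 0, 0, 0, 0.15, 80], [0, 0, 0, 0, 0, 0.27, 80], [0, 0, 0, 0, 0, 0.309, 80], [0, 0, 0, 0, 0, 0.309, 80], [0, 0, 0, 0, 0, 0.309, 40], [0, 0, 0, 0, 0, 0.309, 40], [0, 0, 0, 0, 0, 0.309, 40], [0, 0, 0, 0, 0, 0.309, 40], [0, 0, 0, 0, 0, 0.309, 40]]}}

```text
t: 10.8
ee_pos: [609.4, 254.8, 18.1]
orientation: [2.138, 2.302, 0.001]
ft_force: [-1.0, 0.3, 4.7]
width: 49.1
grasp_force: 30.0
```

Emit:
{"fn": "servo_tool", "kwargs": {"rows": [[0, 0, 0, 0, 0, -0.1, 40], [0, 0, 0, 0, 0, -0.3, 40], [0, 0, 0, 0, 0, -0.4, 40], [0, 0, 0, 0, 0, -0.4, 40]]}}

```text
t: 11.3
ee_pos: [610.4, 255.2, 99.6]
orientation: [2.137, 2.301, 0.005]
ft_force: [-0.1, -0.4, -4.5]
width: 49.4
grasp_force: 30.0
```

```bash
python3 - <<'E'
from h import *
f=lambda x,y,h:px('w1',230+(x-1)/3,60+(y-1)/3,h)[:2]
a=np.radians(-25.3); ex=np.array([np.cos(a),np.sin(a)]); ey=np.array([-ex[1],ex[0]])
for n,p,l in [('outer',(550,222),(85,70)),('longend',(170,40),(-85,70)),('longend_in',(158,74),(-85,56))]:
    q=f(*p,26); print(n,q,'->origin',q-ex*l[0]-ey*l[1])
A,B,C=f(550,222,26),f(170,40,26),f(400,495,26); print(np.degrees(np.arctan2(*(A-B)[::-1])))
pl=f(52,352,12); print('ply corner',pl, pl+85*ex+70*ey)
O=np.array([487,-3]); s=O+36*ex+31*ey; print('seat',s); move([*(s-15*ex-15*ey),100],64.5)
E
```

```text
outer [597.54330765  23.02298339] ->origin [490.78124049  -3.9373767 ]
longend [445.31414607  93.08186622] ->origin [492.24611235  -6.52933065]
longend_in [440.22457233  80.72566582] ->origin [493.13954871  -6.22837534]
-24.71282621066221
ply corner [388.11117369 -33.35964967] [494.87324084  -6.39928958]
seat [532.79506555   9.64167596]
row [ 2.4000e-03  6.0000e-04 -7.0120e-01 -1.2238e+00 -5.8000e-01 -5.1000e-03] from [610.4 255.2  99.6] F [-0.1 -0.4 -4.5] t 11.3 w 49.4 g 30.0
```

Emit:
{"fn": "servo_tool", "kwargs": {"rows": [[0, 0, -0.1, -0.2, -0.1, -0.05, 40], [0, 0, -0.2, -0.4, -0.2, -0.05, 40], [0, 0, -0.3, -0.6, -0.3, -0.05, 40], [0, 0, -0.4, -0.8, -0.4, -0.05, 40], [0, 0, -0.5, -1, -0.5, -0.05, 40], [0, 0, -0.6, -1, -0.5, -0.05, 40], [0, 0, -0.7, -1, -0.5, -0.05, 40], [0, 0, -0.7, -1, -0.5, -0.05, 40], [0, 0, -0.7, -1, -0.5, -0.05, 40]]}}

```text
t: 12.42
ee_pos: [523.8, 47.9, 107.0]
orientation: [-0.7, -3.061, 0.001]
ft_force: [-0.3, 0.5, -4.0]
width: 49.4
grasp_force: 30.0
```

```bash
python3 - <<'E'
from h import *
move([516,-0.5,55],65.3)
E
```

```text
row [-0.0004 -0.0007 -0.0123 -0.0703 -0.235   0.2602] from [523.8  47.9 107. ] F [-0.3  0.5 -4. ] t 12.43 w 49.4 g 30.0
```

Emit:
{"fn": "servo_tool", "kwargs": {"rows": [[0, 0, -0.012, -0.07, -0.235, 0, 40], [0, 0, -0.012, -0.07, -0.235, 0.1, 40], [0, 0, -0.012, -0.07, -0.235, 0.26, 40], [0, 0, -0.012, -0.07, -0.235, 0.26, 40], [0, 0, -0.012, -0.07, -0.235, 0.26, 40]]}}

```text
t: 13.05
ee_pos: [517.0, -0.4, 56.2]
orientation: [0.669, 3.069, 0.0]
ft_force: [0.3, 0.2, -3.3]
width: 49.2
grasp_force: 30.0
```

```bash
python3 - <<'E'
from h import *
snap('wrist','w3'); snap('scene','s3'); snap('top','top3'); move([516,-0.5,31],65.3)
a=cv2.imread('pics/w3.png')[130:400,170:480]; b=cv2.imread('pics/s3.png')[160:260,270:400]; c=cv2.imread('pics/top3.png')[180:280,280:410]
o=np.zeros((540,800,3),np.uint8); a=cv2.resize(a,(414,360)); o[:360,:414]=a
o[:286,420:792]=cv2.resize(b,(372,286)); o[290:540,420:745]=cv2.resize(c,(325,250)); cv2.imwrite('pics/c5.png',o)
E
```

```text
row [ 0.0005  0.0012  0.0015  0.0071 -0.0038  0.1288] from [ 5.176e+02 -4.000e-01  5.680e+01] F [-0.3  0.1 -3.7] t 13.2 w 49.3 g 30.0
```

View pics/c5.png

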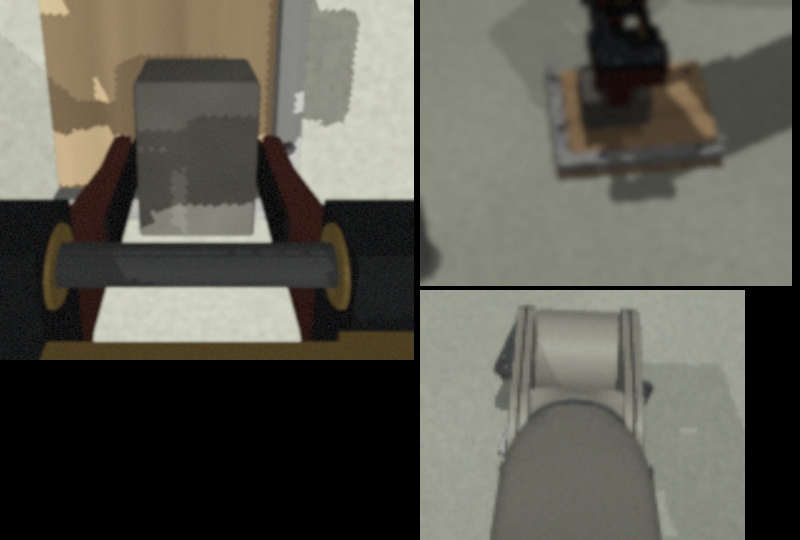

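The block is held square, parallel to the long stop and over the plywood inside the corner. I'll lower it now.

Emit:
{"fn": "servo_tool", "kwargs": {"rows": [[0, 0, 0, 0, 0, 0.06, 40], [0, 0, 0, 0, 0, 0.11, 40], [0, 0, 0, 0, 0, 0.12, 40], [0, 0, 0, 0, 0, 0.125, 40], [0, 0, 0, 0, 0, 0.128, 40]]}}

```text
t: 13.82
ee_pos: [516.8, -0.6, 30.1]
orientation: [0.668, 3.07, 0.0]
ft_force: [-0.6, -0.3, 0.0]
width: 49.0
grasp_force: 30.0
```

Emit:
{"fn": "servo_tool", "kwargs": {"rows": [[0, 0, 0, 0, 0, 0.003, 40], [0, 0, 0, 0, 0, 0.005, 40], [0, 0, 0, 0, 0, 0.005, 40]]}}

```text
t: 14.2
ee_pos: [516.8, -0.6, 30.0]
orientation: [0.668, 3.069, 0.0]
ft_force: [-3.4, 0.8, 7.2]
width: 49.6
grasp_force: 30.0
```

Emit:
{"fn": "servo_tool", "kwargs": {"rows": [[0, 0, 0, 0, 0.02, -0.003, 40], [0, 0, 0, 0, 0.04, -0.003, 40], [0, 0, 0, 0, 0.05, -0.003, 40], [0, 0, 0, 0, 0.05, -0.003, 40]]}}

```text
t: 14.7
ee_pos: [521.3, 8.5, 30.1]
orientation: [0.668, 3.069, -0.0]
ft_force: [-1.9, -3.4, 4.2]
width: 49.2
grasp_force: 30.0
```

```bash
cat > f.py <<'E'
from h import *
import time
o=ctrl.get_obs(); R=Ro.from_rotvec(o['orientation']); F=R.inv().apply(o['ft_force'])
a=np.radians(-24.7); ex=np.array([np.cos(a),np.sin(a)]); ey=np.array([-ex[1],ex[0]])
print('F jig x,y,down',F.round(1),'jig xy',((o['ee_pos'][:2]-[490.5,-6])@np.c_[ex,ey]).round(1),'z',o['ee_pos'][2].round(1),'mom',R.inv().apply(o['moment']).round(2),'w',o['width'].round(1), 'yaw', np.degrees(np.arctan2(*R.as_matrix()[:2,1][::-1])).round(2))
E
python3 f.py
```

```text
Traceback (most recent call last):
  File "f.py", line 5, in <module>
    print('F jig x,y,down',F.round(1),'jig xy',((o['ee_pos'][:2]-[490.5,-6])@np.c_[ex,ey]).round(1),'z',o['ee_pos'][2].round(1),'mom',R.inv().apply(o['moment']).round(2),'w',o['width'].round(1), 'yaw', np.degrees(np.arctan2(*R.as_matrix()[:2,1][::-1])).round(2))
                                                                                                                                                                              ^^^^^^^^^^^^^^^^
AttributeError: 'float' object has no attribute 'round'
```

```bash
sed -i "s/o\['width'\].round(1)/float(o['width'])/; s/o\['ee_pos'\]\[2\].round(1)/float(o['ee_pos'][2])/" f.py; python3 f.py
```

```text
F jig x,y,down [ 0.3 -3.9 -4.2] jig xy [21.9 26.1] z 30.051560924258453 mom [ 0.53 -0.   -0.03] w 49.17378280950991 yaw 65.45
```

Emit:
{"fn": "servo_tool", "kwargs": {"rows": [[0, 0, 0, 0, 0.01, 0, 40], [0, 0, 0, 0, 0.017, 0, 40], [0, 0, 0, 0, 0.02, 0, 40], [0, 0, 0, 0, 0.02, 0, 40]]}}

```text
t: 15.2
ee_pos: [522.8, 12.0, 30.0]
orientation: [0.668, 3.069, -0.0]
ft_force: [-3.4, -4.5, 5.6]
width: 49.2
grasp_force: 30.0
```

```bash
python3 f.py
```

```text
F jig x,y,down [ 1.2 -5.5 -5.6] jig xy [21.8 29.8] z 30.020213168688873 mom [ 0.86 -0.1  -0.01] w 49.20185533207399 yaw 65.45
```

Emit:
{"fn": "servo_tool", "kwargs": {"rows": [[0, 0, 0, 0, 0.005, 0, 40], [0, 0, 0, 0, 0.01, 0, 40], [0, 0, 0, 0, 0.01, 0, 40]]}}

```text
t: 15.58
ee_pos: [523.6, 13.8, 30.1]
orientation: [0.668, 3.069, -0.0]
ft_force: [-1.6, -3.6, 6.0]
width: 49.3
grasp_force: 30.0
```

```bash
python3 f.py
```

```text
F jig x,y,down [-0.1 -3.9 -6. ] jig xy [21.8 31.8] z 30.064643914243703 mom [ 0.87 -0.07  0.03] w 49.272140127573245 yaw 65.45
```

Emit:
{"fn": "servo_tool", "kwargs": {"rows": [[0, 0, 0, 0, 0.005, 0, 40], [0, 0, 0, 0, 0.01, 0, 40], [0, 0, 0, 0, 0.01, 0, 40]]}}

```text
t: 15.95
ee_pos: [524.4, 15.6, 30.0]
orientation: [0.668, 3.069, -0.001]
ft_force: [-1.7, -4.0, 5.9]
width: 49.3
grasp_force: 30.0
```

```bash
python3 f.py
```

```text
F jig x,y,down [-0.1 -4.4 -5.9] jig xy [21.7 33.8] z 30.021653030768828 mom [ 0.84 -0.08 -0.03] w 49.26851874925851 yaw 65.45
```

Emit:
{"fn": "servo_tool", "kwargs": {"rows": [[0, 0, 0, 0, 0.005, 0, 40], [0, 0, 0, 0, 0.01, 0, 40], [0, 0, 0, 0, 0.01, 0, 40]]}}

```text
t: 16.32
ee_pos: [524.6, 16.0, 30.1]
orientation: [-0.665, -3.07, 0.004]
ft_force: [-3.6, -13.4, 8.6]
width: 49.5
grasp_force: 30.0
```

```bash
python3 f.py
```

```text
F jig x,y,down [ -2.3 -13.7  -8.6] jig xy [21.8 34.2] z 30.106240543132316 mom [ 2.7  -0.55 -0.21] w 49.49589704751421 yaw 65.54
```

Emit:
{"fn": "servo_tool", "kwargs": {"rows": [[0, 0, 0, 0, -0.004, 0, 40], [0, 0, 0, -0.02, -0.004, 0, 40], [0, 0, 0, -0.04, -0.004, 0, 40], [0, 0, 0, -0.055, -0.004, 0, 40], [0, 0, 0, -0.055, -0.004, 0, 40]]}}

```text
t: 16.95
ee_pos: [530.9, 12.8, 30.0]
orientation: [-0.666, -3.063, 0.002]
ft_force: [-12.9, 0.2, 18.0]
width: 49.1
grasp_force: 30.0
```

```bash
python3 f.py
```

```text
F jig x,y,down [ 11.9  -5.2 -17.9] jig xy [28.9 34. ] z 29.98029060323714 mom [ 0.73  2.08 -0.26] w 49.14903112417629 yaw 65.46
```

```bash
python3 - <<'E'
from h import *
snap('wrist','w4'); snap('scene','s4')
a=cv2.imread('pics/w4.png')[190:330,250:430]; b=cv2.imread('pics/s4.png')[160:240,300:390]
o=np.zeros((600,800,3),np.uint8); o[:336,:432]=cv2.resize(a,(432,336),interpolation=cv2.INTER_CUBIC)
o[:320,436:796]=cv2.resize(b,(360,320),interpolation=cv2.INTER_CUBIC)
a=cv2.imread('pics/w4.png'); o[340:590,:400]=cv2.resize(a,(400,250)); cv2.imwrite('pics/c6.png',o)
E
python3 f.py
```

```text
F jig x,y,down [ 12.3  -5.  -18. ] jig xy [28.8 34. ] z 29.98187792288688 mom [ 0.73  2.1  -0.25] w 49.105376727488 yaw 65.47
```

View pics/c6.png

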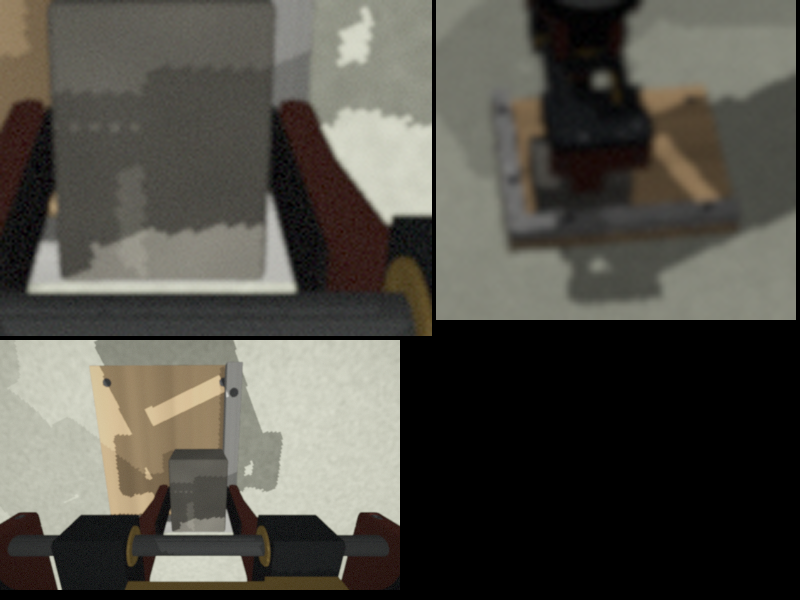

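Emit:
{"fn": "servo_tool", "kwargs": {"rows": [[0, 0, 0, 0, 0, -0.004, 40], [0, 0, 0, 0, 0, -0.008, 40], [0, 0, 0, 0, 0, -0.008, 40]]}}

```text
t: 17.42
ee_pos: [532.3, 12.3, 30.4]
orientation: [-0.666, -3.066, 0.002]
ft_force: [-5.3, -2.2, -0.3]
width: 49.0
grasp_force: 30.0
```

```bash
python3 f.py
```

```text
F jig x,y,down [ 3.9 -4.2  0.3] jig xy [30.3 34.1] z 30.429384203336422 mom [ 0.89  0.56 -0.17] w 49.03731993867347 yaw 65.48
```

Emit:
{"fn": "servo_tool", "kwargs": {"rows": [[0, 0, 0, -0.007, 0, 0, 40], [0, 0, 0, -0.015, 0, 0, 40], [0, 0, 0, -0.015, 0, 0, 40], [0, 0, 0, -0.015, 0, 0, 40]]}}

```text
t: 17.92
ee_pos: [535.1, 11.0, 30.4]
orientation: [-0.666, -3.066, 0.002]
ft_force: [-4.9, -4.2, 0.1]
width: 49.3
grasp_force: 30.0
```

```bash
python3 f.py
```

```text
F jig x,y,down [ 2.7 -5.9 -0.1] jig xy [33.4 34.1] z 30.434123205382754 mom [ 0.85  0.57 -0.23] w 49.34914774818352 yaw 65.47
```

Emit:
{"fn": "servo_tool", "kwargs": {"rows": [[0, 0, 0, -0.005, 0, 0, 40], [0, 0, 0, -0.01, 0, 0, 40], [0, 0, 0, -0.01, 0, 0, 40]]}}

```text
t: 18.3
ee_pos: [536.9, 10.2, 30.4]
orientation: [-0.666, -3.066, 0.002]
ft_force: [-6.3, -2.7, -0.4]
width: 49.2
grasp_force: 30.0
```

```bash
python3 f.py
```

```text
F jig x,y,down [ 4.6 -5.   0.5] jig xy [35.3 34.1] z 30.447991148560146 mom [ 0.85  0.52 -0.19] w 49.15426607014543 yaw 65.48
```

Emit:
{"fn": "servo_tool", "kwargs": {"rows": [[0, 0, 0, -0.005, 0, 0, 40], [0, 0, 0, -0.01, 0, 0, 40], [0, 0, 0, -0.01, 0, 0, 40]]}}

```text
t: 18.68
ee_pos: [537.8, 9.8, 30.4]
orientation: [-0.666, -3.064, 0.002]
ft_force: [-7.6, -0.9, 1.8]
width: 49.0
grasp_force: 30.0
```

```bash
python3 f.py
```

```text
F jig x,y,down [ 6.6 -3.9 -1.7] jig xy [36.4 34.1] z 30.389624020374264 mom [ 0.61  1.18 -0.2 ] w 48.962796681736826 yaw 65.46
```

Emit:
{"fn": "servo_tool", "kwargs": {"rows": [[0, 0, 0, -0.004, 0, 0, 40], [0, 0, 0, -0.008, 0, 0, 40], [0, 0, 0, -0.008, 0, 0, 40]]}}

```text
t: 19.05
ee_pos: [537.8, 9.7, 30.4]
orientation: [-0.666, -3.061, 0.002]
ft_force: [-11.9, 3.7, 6.6]
width: 49.6
grasp_force: 30.0
```

```bash
python3 f.py
```

```text
F jig x,y,down [12.4 -1.6 -6.5] jig xy [36.4 34. ] z 30.372441354153977 mom [ 0.24  2.08 -0.27] w 49.601236681814676 yaw 65.45
```

Emit:
{"fn": "servo_tool", "kwargs": {"rows": [[0, 0, 0, 0, 0.006, -0.003, 40], [0, 0, 0, 0, 0.012, -0.004, 40], [0, 0, 0, 0, 0.012, -0.004, 40]]}}

```text
t: 19.42
ee_pos: [537.9, 10.0, 30.6]
orientation: [-0.664, -3.06, 0.006]
ft_force: [-11.4, -8.1, 3.0]
width: 49.0
grasp_force: 30.0
```

```bash
python3 f.py
```

```text
F jig x,y,down [  7.1 -12.2  -2.9] jig xy [36.4 34.3] z 30.557551472316952 mom [ 2.44  1.24 -0.3 ] w 48.97276953768118 yaw 65.52
```

Emit:
{"fn": "servo_tool", "kwargs": {"rows": [[0, 0, 0, -0.005, 0.002, 0, 40], [0, 0, 0, -0.01, 0.004, -0.001, 40], [0, 0, 0, -0.01, 0.004, -0.001, 40], [0, 0, 0, -0.01, 0.004, -0.001, 40]]}}

```text
t: 19.92
ee_pos: [537.9, 10.0, 30.5]
orientation: [-0.663, -3.056, 0.007]
ft_force: [-17.6, -7.9, 7.4]
width: 49.0
grasp_force: 30.0
```

```bash
python3 f.py
```

```text
F jig x,y,down [ 12.8 -14.5  -7.1] jig xy [36.4 34.3] z 30.540909586844972 mom [ 2.63  2.16 -0.22] w 48.95215242418097 yaw 65.51
```

```bash
python3 - <<'E'
from h import *
move([537.9,10,30.5],65.5)
snap('wrist','w5'); snap('scene','s5')
z=np.load('pics/w5.npz');d=z['d']
P=np.array([px('w5',u,v) for v in range(236,296,2) for u in range(284,352,2) if d[v,u]>0]); P=P[(abs(P[:,2]-56)<8)]
A=np.c_[P[:,:2]-P[:,:2].mean(0),np.ones(len(P))]; c=np.linalg.lstsq(A,P[:,2],rcond=None)[0]; print(len(P),'top plane slopes deg',np.degrees(c[:2]),c[2],P[:,:2].min(0),P[:,:2].max(0))
a=cv2.imread('pics/s5.png')[170:235,310:385]; o=np.zeros((600,800,3),np.uint8)
o[:520,:600]=cv2.resize(a,(600,520),interpolation=cv2.INTER_CUBIC)
b=cv2.imread('pics/w5.png'); o[480:,608:]=cv2.resize(b,(192,120)); cv2.imwrite('pics/c7.png',o)
E
```

```text
row [-0.005  -0.0087  0.0001  0.     -0.      0.0002] from [537.9  10.   30.5] F [-17.6  -7.9   7.4] t 19.93 w 49.0 g 30.0
1013 top plane slopes deg [-0.98153977 -0.30261776] 56.23799381323519 [522.88511681 -18.12391312] [570.73394627  29.65350793]
```

View pics/c7.png

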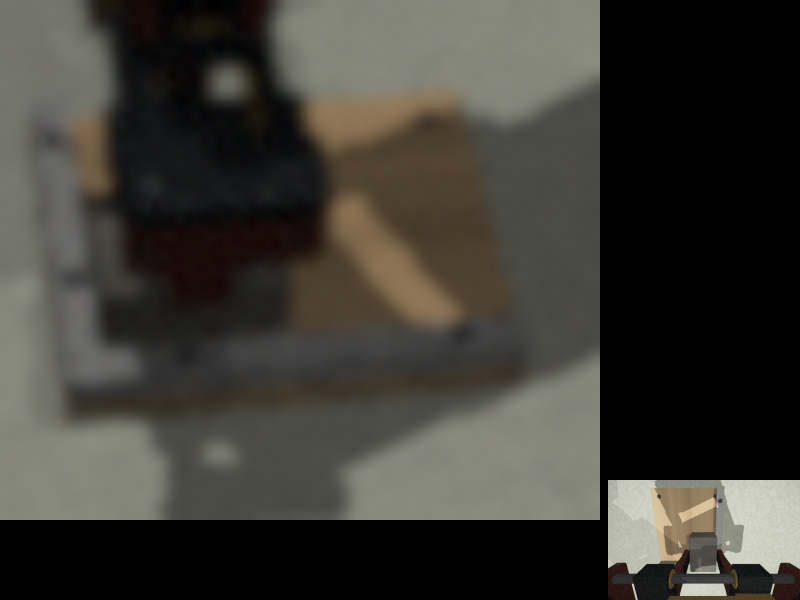

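The block sits in the corner against both stops. I'll take out the small tool tilt of about 1° and recheck the forces.

Emit:
{"fn": "servo_tool", "kwargs": {"rows": [[0, 0, 0, 0, 0, 0, 40], [-0.002, -0.005, 0, 0, 0, 0, 40], [-0.005, -0.009, 0, 0, 0, 0, 40], [-0.005, -0.009, 0, 0, 0, 0, 40], [-0.005, -0.009, 0, 0, 0, 0, 40]]}}

```text
t: 20.65
ee_pos: [538.2, 9.9, 30.4]
orientation: [0.666, 3.069, -0.0]
ft_force: [-16.8, -8.3, 6.8]
width: 49.2
grasp_force: 30.0
```

```bash
python3 f.py; python3 - <<'E'
from h import *
move([537.9,10,30.5],65.5)
E
```

```text
F jig x,y,down [ 11.8 -14.5  -6.8] jig xy [36.7 34.3] z 30.421887570829405 mom [ 2.84  2.   -0.23] w 49.15983522317825 yaw 65.52
row [ 0.0001  0.0006  0.0002  0.0015 -0.     -0.0004] from [538.2   9.9  30.4] F [-16.8  -8.3   6.8] t 20.65 w 49.2 g 30.0
```

Emit:
{"fn": "servo_tool", "kwargs": {"rows": [[0, 0, 0, -0.005, 0, 0, 40], [0, -0.002, 0, -0.009, 0.002, -0.001, 40], [0, -0.004, 0, -0.009, 0.002, -0.001, 40], [0, -0.004, 0, -0.009, 0.002, -0.001, 40], [0, -0.004, 0, -0.009, 0.002, -0.001, 40]]}}

```text
t: 21.28
ee_pos: [538.3, 9.8, 30.4]
orientation: [0.666, 3.066, -0.003]
ft_force: [-20.2, -7.3, 8.9]
width: 49.3
grasp_force: 30.0
```

```bash
python3 f.py; python3 - <<'E'
from h import *
move([537.9,10,30.5],65.5)
E
```

```text
F jig x,y,down [ 15.3 -15.   -9. ] jig xy [36.8 34.4] z 30.431522204398675 mom [ 2.8   2.78 -0.25] w 49.28313135129664 yaw 65.51
row [-0.0006  0.0027  0.0001  0.0024 -0.     -0.0004] from [538.3   9.8  30.4] F [-20.2  -7.3   8.9] t 21.27 w 49.3 g 30.0
```

```bash
python3 -c "
from h import *
print(ctrl.close_job())"
```

```text
the job is handed in; nothing more can be done
None
```

I handed the job in at about 21 s: the post is standing in the tray's empty half, and the grey block is flat on the jig, held in the corner with about 15 N toward each stop (some of that goes into friction); no verdict was returned.

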